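# Clamp a test roller on the inclined vee fixture

## Task

Take the long plain roller out of the grey parts bin and lay it in the sloping vee of the measuring fixture, lowering it in along the groove rather than dropping it, with its lower end home against the end stop. Then swing the open wire clamp down until its pad rests on the roller, and let go. Leave the two other parts in the bin and the ring, the steel block and the white bottle on the table where they are.

Things in the scene. Friction and masses are not known exactly. Their poses are not given: they have to be found in the camera images.
- roller_center (a point): Centre of the plain steel roller, 32 mm in diameter and 60 mm long, about 0.36 kg, with flat ends; the only lying part in the bin. Its x axis runs along the roller's length (the two ends are alike).
- bin: Grey open plastic bin fixed to the table, 150 mm (its x) by 280 mm (its y) outside, 45 mm high, walls and floor 5 mm. Origin: centre of the underside, on the table. Three parts lie in it side by side along its y, about 75 mm apart, in any order.
- slug: Short steel slug standing on end in the bin, 32 mm in diameter, 26 mm high. Origin: centre of its underside. Stays in the bin.
- bush: Flanged steel bush standing flange down in the bin: flange 42 mm in diameter and 6 mm thick, body 26 mm in diameter, 30 mm high in all. Origin: centre of its underside. Stays in the bin.
- vee: Inclined 90 degree steel vee, fixed. Origin: the roller's centre when home (in the vee, against the stop), 96 mm above the table. x points up the groove, 30 degrees above level, away from the robot; y across; z square to the slope, up. Groove x = -30 to +36 mm, bottom line z = -22.6, top edges y = +-12.6, z = -10. Only 29 mm wide outside, so fingers can straddle it; plate below at z = -39 mm.
- vee_stop (a point): Middle of the upper edge of the end stop's face, at x = -30, z = 0 mm in the vee's frame: a plate 26 mm wide and 6 mm thick across the low end of the groove. The roller's lower end must rest against it; the roller may stick in the groove and need pushing home.
- bail_hinge (a point): Middle of the clamp's hinge line, which runs along the vee's y at x = 70, z = 26 mm in the vee's frame, above the high end of the groove, held between two upright cheeks at y = +-46 mm.
- bail_bar (a point): Middle of the clamp's grip bar, a round steel bar 12 mm in diameter, 72 mm long, parallel to the vee's y, joining the free ends of two 8 mm side rods (y = +-36 mm), 142 mm from the hinge. In the vee's frame it lies at x = 70 - 142 cos q, z = 26 + 142 sin q mm for joint angle q (closed: x = -72, z = 26).
- bail (a joint): Angle of the wire clamp about its hinge, rad: 0 when its rubber pad (70 mm from the hinge) rests on a roller that is home; grows as it opens upwards; starts standing open at 1.9 to 2.25. Stiff hinge (0.3 N m): it stays where it is left and needs 2 to 4 N at the bar. Without a roller it goes on to -0.1.
- ring_gauge: Bystander: steel ring 48 mm across, 14 mm high, lying in front of the fixture.
- gauge_block: Bystander: steel block 30 by 50 by 22 mm high, lying behind the fixture.
- oil_bottle: Bystander: small white bottle, 44 mm across, 85 mm high, standing beyond the bin and the fixture.
There are look-alikes about, which are no part of the job. Leave any blue look-alike of the part that bears roller_center alone.

How it is judged (in metres and radians):
On the way, in this order (a step that is already met when the one before it is completed fails the run):
1. the roller is lifted clear of the bin in the fingers (height (world z) of roller_center above 0.075 m and contact force between the fingers and roller above 0.5 N and value of joint bail above 0.5 rad and (z of roller_center in the frame of vee above 0.02 m or horizontal distance between roller_center and vee above 0.05 m)), for 0.1 s.
2. the roller is laid along the vee, within 8 mm of its seat height, while still held in the fingers (x of roller_center in the frame of vee between -0.01 and 0.03 m and y of roller_center in the frame of vee between -0.008 and 0.008 m and z of roller_center in the frame of vee between -0.008 and 0.008 m and angle between the x axis of roller_center and the x axis of vee, either way round below 0.2 rad and contact force between the fingers and roller above 0.5 N and value of joint bail above 0.5 rad), for 0.1 s.
At the end, for the whole second after the job is handed in: Roller at rest in the vee, along it within 0.07 rad, its centre within 3 mm sideways and 4 mm in height of the seat and -3 to +5 mm along the groove from home against the stop; clamp at rest with its joint within 0.05 rad of 0; slug and bush still in the bin (x of roller_center in the frame of vee between -0.003 and 0.005 m and y of roller_center in the frame of vee between -0.003 and 0.003 m and z of roller_center in the frame of vee between -0.004 and 0.004 m and angle between the x axis of roller_center and the x axis of vee, either way round below 0.07 rad and value of joint bail between -0.05 and 0.05 rad and linear speed of roller below 0.02 m/s and velocity of joint bail between -0.05 and 0.05 rad/s and x of slug in the frame of bin between -0.075 and 0.075 m and y of slug in the frame of bin between -0.14 and 0.14 m and z of slug in the frame of bin between -0.01 and 0.035 m and x of bush in the frame of bin between -0.075 and 0.075 m and y of bush in the frame of bin between -0.14 and 0.14 m and z of bush in the frame of bin between -0.01 and 0.035 m); the robot touches nothing.
It fails at once if a bystander on the table is shifted by more than 30 mm (distance of any of ring_gauge, gauge_block, oil_bottle from where it was at the start of the episode above 0.03 m).
It fails at once if the slug or the bush is lifted out of the bin (z of any of slug, bush in the frame of bin above 0.045 m).
It also fails if it takes over 58 s, if anything falls off the work surface, if the arm or the gripper's body presses on something with over 40 N, if the wrist force passes 120 N, or if a joint passes its speed limit or range.

## Robot

A 6-joint arm with a two-finger parallel gripper is mounted at the origin on the work surface. World frame = base frame: x ahead of the robot, y to its left, z up, the work surface at z = 0. Lengths are in mm, angles in degrees, forces in N, time in s.
With the tool pointing down it reaches from about 425 to 950 mm from the base axis. Payload 14.7 kg.
Tool frame: the origin (TCP) lies midway between the tips of the shut fingers; the grasp point (between the pads) lies 19 mm behind it; z points along the fingers, y is the line along which they close (so a half turn about z gives the same grasp; the last joint's range is limited). The gripper opens to 85 mm and grips with 20 to 120 N. Pads are 22 mm wide; open, the fingers measure 114 mm over their backs; the gripper's body (76 mm by 85 mm) begins 54 mm behind the grasp point. The pads swing forward as they close: fully open they stand 13 mm farther back than shut.
Start: joints at [-70.394, 27.513, 91.461, -0, 61.026, -2.67], TCP at [246.416, -601.474, 231.297] pointing down, gripper open.
Joint ranges: [-157.49, 157.49], [-46.99, 117.5], [13.45, 153.17], [-89.5, 269.5], [5.16, 153.95], [-167.48, 167.48]. Speed limits (degrees/s): [108.29, 108.29, 136.94, 172.46, 172.46, 172.46].

## Interface

Orientations are given as a 3x3 rotation matrix whose columns are the frame's x, y, z axes.
In Python, from bench import sense, snapshot, calibration, hand_in gives the robot as it stands.
- The arm moves only by the tool servo_tool, never from a script. Its argument "increments" is a list of rows, each a list of 5 numbers: the shift along the tool's x, y, z as a fraction of full scale, then the turn about the tool's z as a fraction of full scale, then the opening, from 0 (shut) to 1 (fully open). A call has exactly 10 rows; each row is the pose to reach, as a shift and turn from the pose commanded when the call began, along the tool's axes at that moment, turning the shorter way round; what a row does not reach only later rows make up. Full scale, the value 1, is 15 cm for a shift and 2 pi rad for a turn. A row lasts 1/8 s, in which the tool goes at most 62.5 mm and 10.7 degrees, less where a joint would pass 70% of its speed; a pose out of reach is approached as far as the arm can. A call with a number of a shift or a turn outside -1 to 1 is refused whole. A call with a gripper value outside its range is refused whole. The fingers move at their own pace and stop on an object; "grip_force" is the grip in N (left out, the last holds). Time passes only in rows, so rows that repeat a pose let the fingers close, or fill a call up. It gives the time, the measured TCP pose, the force, the opening and the grip force at its end, in the units of the state.
- sense(): the state, without advancing time (a new reading comes with each control period).
- snapshot(name): name is "scene" or "top"; returns the picture (480x640x3 uint8, red, green, blue); there is no depth.
- calibration(name): a dict with "fx", "fy", "cx", "cy" (pixels), "dist" ([k1, k2, p1, p2, k3] as OpenCV has them; the pictures are not rectified), "pose" (4x4, takes a point from camera to world coordinates). Camera axes: x right, y down, z forward; pixel columns grow to the right and rows downward; lengths in mm; the calibration is good to about 2 mm. A picture is of the moment at which its call begins. calibration takes no time and is no camera call.
- hand_in(): hands the job in; it is judged then, once.
The state is a dict: "time": time; "joint_positions": joint angles; "qvel": joint speeds; "joint_torque": joint torques, N m; "tcp_pos": TCP position; "eef_rot": TCP orientation; "wrist_force": force on the tool from outside, world axes, zero at the start; "wrist_torque": the same for the moment, N m; "gripper_width": opening from 0.0 (shut) to 1.0 (fully open); "grip_force": force on a finger pad.
Only numpy, scipy, OpenCV 4.12 (cv2) and the standard library are available. Lean on these libraries where they do the work, as an engineer would, in place of code of your own. Each camera call takes 0.05 s, during which the arm holds its last target. There are 200 camera calls.

## Working session

There is one attempt and no reset: what is moved stays moved. The work goes in short steps, Python scripts to look and compute and a tool call to move; the robot and the scene stay as the last step left them, time stands still between calls to the robot, and variables do not carry over. Pictures are saved under pics/ and viewed, at most 10 in all, crops included, and the job is handed in when it is done.

Besides the shell and the picture viewer there is one more tool, called after "Request:" by a JSON object that holds its "method" and its "body", one argument or row to a line. servo_tool: Moves the arm, as the interface text tells. Shift numbers are shares of 15 cm and turn numbers shares of 2 pi rad, none past 1 either way. Its arguments: {"type":"object","properties":{"increments":{"type":"array","items":{"type":"array","items":{"type":"number"}}},"grip_force":{"type":"number"}},"required":["increments"]}

```bash
mkdir -p pics; ls
python3 - <<'E'
from bench import *
import cv2,numpy as np
for n in("scene","top"):
    im=snapshot(n); cv2.imwrite(f"pics/{n}0.png",im[:,:,::-1]); c=calibration(n)
    print(n,{k:np.round(c[k],3).tolist() for k in c})
s=sense(); print(s["time"],s["tcp_pos"],np.round(s["eef_rot"],3).tolist(),s["gripper_width"])
E
```

```text
pics
scene {'fx': 582.709, 'fy': 582.709, 'cx': 313.339, 'cy': 239.505, 'dist': [-0.062, 0.0, 0.0, 0.0, 0.0], 'pose': [[-0.715, 0.504, -0.485, 1151.261], [0.699, 0.519, -0.492, 607.309], [0.003, -0.691, -0.723, 1058.629], [0.0, 0.0, 0.0, 1.0]]}
top {'fx': 578.545, 'fy': 578.545, 'cx': 320.006, 'cy': 236.918, 'dist': [0.036, 0.0, 0.0, 0.0, 0.0], 'pose': [[-0.016, -0.989, 0.145, 375.467], [-1.0, 0.017, 0.01, -6.845], [-0.013, -0.145, -0.989, 1052.253], [0.0, 0.0, 0.0, 1.0]]}
0.1 [ 246.28962634 -601.11553263  230.71500165] [[0.925, 0.379, -0.0], [0.379, -0.925, 0.001], [0.0, -0.001, -1.0]] 1.001531194146921
```

View pics/scene0.png

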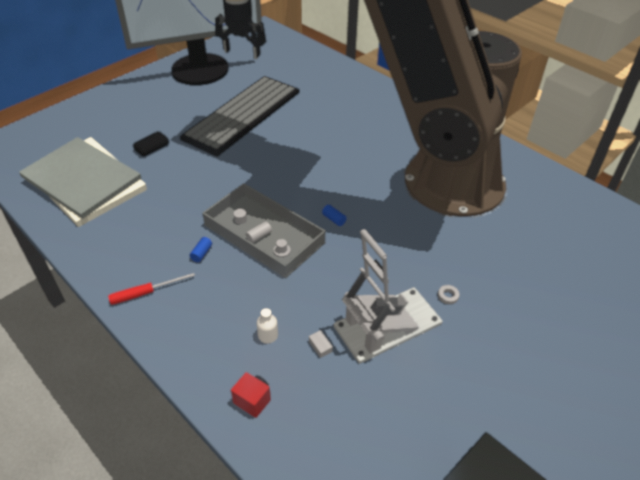

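View pics/top0.png

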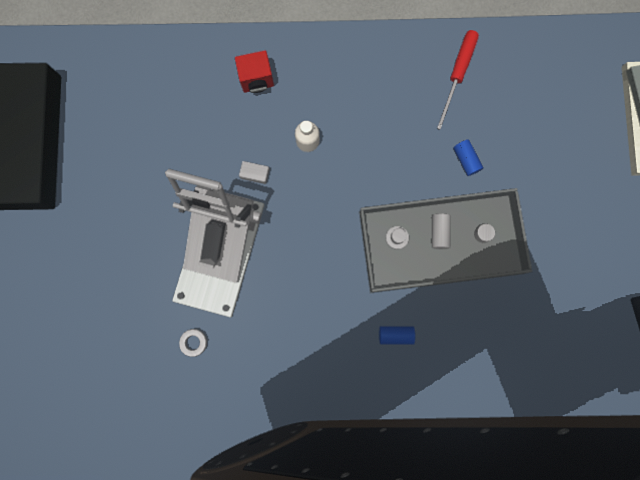

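The only grey lying part is at scene (259,231), top (441,231), between the two standing parts. The look-alikes are blue: scene (334,215) and (201,249), top (397,335) and (468,157). I'll confirm in an enlarged crop and look at the fixture in detail.

Run:
```python
import cv2,numpy as np
t=cv2.imread("pics/top0.png"); s=cv2.imread("pics/scene0.png")
cv2.imwrite("pics/c1.png",np.hstack([cv2.resize(t[160:320,160:270],None,fx=3.6,fy=3.6,interpolation=2),cv2.resize(t[185:295,420:520],(400,576),fx=3.6,fy=3.6,interpolation=2)[:, :400]]))
cv2.imwrite("pics/c2.png",cv2.resize(s[220:370,300:470],None,fx=4,fy=4,interpolation=2)[:600])
```

```text
(no output)
```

View pics/c1.png

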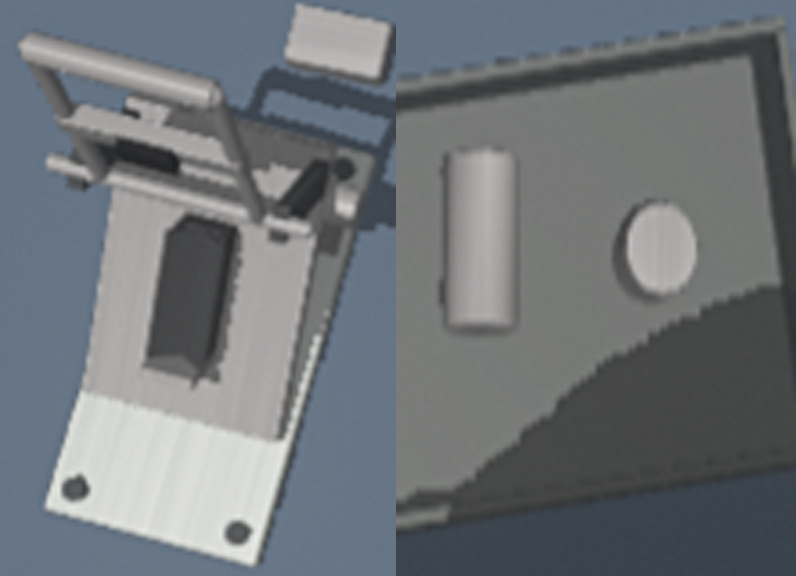

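View pics/c2.png

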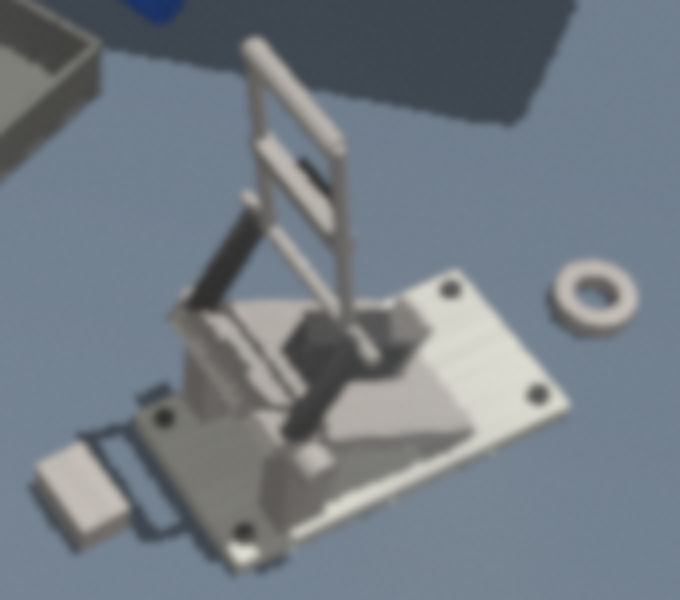

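The crop confirms the long plain grey cylinder at top (441,231), with the slug to its right at (486,233) and the flanged bush to its left. In the top view, the bail bar ends are at about (167.5,172.5) and (219.7,185.6), and the hinge rod ends at (173,205) and (246,224). The vee is the dark block at about (213,242), with its stop toward the robot.

```bash
cat > h.py <<'E'
from bench import *
import cv2,numpy as np
def ray(n,p):
    c=calibration(n);K=np.array([[c["fx"],0,c["cx"]],[0,c["fy"],c["cy"]],[0,0,1]])
    u=cv2.undistortPoints(np.array([[p]],float),K,np.array(c["dist"]))[0,0]
    P=np.array(c["pose"]);d=P[:3,:3]@[u[0],u[1],1];return P[:3,3],d/np.linalg.norm(d)
def onz(n,p,z):
    o,d=ray(n,p);return o+d*(z-o[2])/d[2]
def tri(pt,ps):
    o1,d1=ray("top",pt);o2,d2=ray("scene",ps)
    s=np.linalg.lstsq(np.c_[d1,-d2],o2-o1,rcond=None)[0]
    a=o1+s[0]*d1;b=o2+s[1]*d2;return (a+b)/2,np.linalg.norm(a-b)
E
python3 - <<'E'
from h import *
np.set_printoptions(precision=1,suppress=True)
for nm,a,b in [("barL",(167.5,172.5),(384.5,256.3)),("barR",(219.7,185.6),(363.8,231.8)),("hinL",(173,205),(393,308.8)),("hinR",(246,224),(362,269.5))]:
    print(nm,*tri(a,b))
print("plate front",onz("top",(173.1,300.8),8),onz("top",(231.7,316.4),8))
t=cv2.imread("pics/top0.png");g=cv2.cvtColor(t,cv2.COLOR_BGR2GRAY)
s=cv2.imread("pics/scene0.png");gs=cv2.cvtColor(s,cv2.COLOR_BGR2GRAY)
for n,im,(x0,y0,x1,y1) in [("top",g,(370,200,515,280)),("scene",gs,(215,200,315,262))]:
  for th in (135,150):
    m=(im[y0:y1,x0:x1]>th).astype(np.uint8)
    for c in cv2.findContours(m,0,2)[0]:
        if cv2.contourArea(c)>60:
            r=cv2.minAreaRect(c);p=np.array(r[0])+[x0,y0];bx=cv2.boxPoints(r)+[x0,y0]
            print(n,th,p,np.array(r[1]),r[2],onz(n,p,21),[onz(n,q,21)[:2] for q in bx])
# dark vee in top
m=(g[200:280,185:240]<70).astype(np.uint8)
for c in cv2.findContours(m,0,2)[0]:
    if cv2.contourArea(c)>60: r=cv2.minAreaRect(c);print("vee",np.array(r[0])+[185,200],r[1:],cv2.boxPoints(r)+[185,200])
E
```

```text
barL [577.7 204.6 295.5] 0.41786475084021135
barR [558.1 135.8 293.2] 2.379352738108027
hinL [563.1 232.8 155.3] 3.4615909326435217
hinR [530.2 119.5 150.7] 0.4597399015228483
plate front [417.3 269.8   8. ] [387.7 164.4   8. ]
top 135 [397. 237.] [22. 22.] 90.0 [ 524.1 -134.4   21. ] [array([ 544.5, -115.3]), array([ 543.8, -154.8]), array([ 503.8, -153.3]), array([ 504.5, -114. ])]
top 135 [486. 232.] [16. 16.] 90.0 [ 530.3 -293.6   21. ] [array([ 545.1, -280.2]), array([ 544.6, -308.6]), array([ 515.6, -306.9]), array([ 516.1, -278.6])]
top 135 [441.2 229.6] [13.8 33.3] 2.726310968399048 [ 536.1 -214.    21. ] [array([ 506.8, -199. ]), array([ 567.3, -204.5]), array([ 565.7, -229.2]), array([ 505.2, -223.5])]
top 150 [396.9 237.5] [22.4 20.7] 32.0053825378418 [ 523.2 -134.1   21. ] [array([ 518.5, -107.2]), array([ 550.1, -127.9]), array([ 527.9, -161.1]), array([ 496.5, -140.4])]
top 150 [486. 232.] [16. 16.] 90.0 [ 530.3 -293.6   21. ] [array([ 545.1, -280.2]), array([ 544.6, -308.6]), array([ 515.6, -306.9]), array([ 516.1, -278.6])]
top 150 [441.4 229.5] [10.7 31.4] 3.01278758
[... 556 characters left out ...]
), array([ 505.8, -301.2]), array([ 524.9, -278.2]), array([ 547. , -299.6])]
scene 150 [259.3 229.2] [ 8.9 22.7] 60.945396423339844 [ 527.2 -219.4   21. ] [array([ 552.7, -236.1]), array([ 491. , -231.2]), array([ 501.7, -202.5]), array([ 562.4, -207.8])]
scene 150 [239.5 212.5] [ 7. 11.] 90.0 [ 524.4 -300.9   21. ] [array([ 526.3, -321.1]), array([ 505.8, -301.2]), array([ 522.6, -281. ]), array([ 542.8, -300.7])]
vee [213.1 239.8] ((18.189529418945312, 39.68098068237305), 10.007980346679688) [[200.7 257.8]
 [207.6 218.7]
 [225.6 221.9]
 [218.7 260.9]]
vee [197.6 203.3] ((23.711103439331055, 7.118566036224365), 6.009006023406982) [[185.4 205.6]
 [186.2 198.5]
 [209.7 201. ]
 [209.  208.1]]
```

```bash
cat >> h.py <<'E'
def go(x,y,z,yaw=None):
    s=sense();R=np.array(s["eef_rot"]);p=np.array(s["tcp_pos"])
    f=R.T@(np.array([x,y,z])-p)/150
    cur=np.degrees(np.arctan2(R[1,0],R[0,0]))
    t=0
    if yaw is not None:
        d=(yaw-cur+90)%180-90; t=-d/360
    print("t",round(s["time"],2),"tcp",np.round(p,1),"yaw",round(cur,1),"w",round(s["gripper_width"],3),"F",np.round(s["wrist_force"],1),"grip",s["grip_force"],"J6",np.round(s["joint_positions"][5],1),"| shift",np.round(f,4),"turn",round(t,4))
E
python3 -c "
from h import *
go(524,-213.6,231,-5.2)
print(onz('top',(213.1,239.8),88),[onz('top',p,88-18+0)[:2] for p in [(200.7,257.8),(218.7,260.9)]])"
```

```text
t 0.1 tcp [ 246.3 -601.1  230.7] yaw 22.3 w 1.002 F [ 0.7  0.1 -0.6] grip 0.0 J6 -2.7 | shift [ 2.6925e+00 -1.6888e+00  2.0000e-04] turn 0.0763
[515.13005528 183.52515646  88.        ] [array([487.03493923, 207.91223687]), array([481.16848779, 177.10434059])]
```

Request:
{"method": "servo_tool", "body": {
  "increments": [
    [0.2,-0.12,0,0.015,1],
    [0.5,-0.3,0,0.04,1],
    [0.8,-0.5,0,0.065,0.8],
    [1,-0.63,0,0.0763,0.6],
    [1,-0.63,0,0.0763,0.6],
    [1,-0.63,0,0.0763,0.6],
    [1,-0.63,0,0.0763,0.6],
    [1,-0.63,0,0.0763,0.6],
    [1,-0.63,0,0.0763,0.6],
    [1,-0.63,0,0.0763,0.6]
  ],
  "grip_force": 60
}}

```text
time: 1.35
tcp_pos: [349.2, -457.3, 231.2]
eef_rot: [[0.996, -0.091, -0.0], [-0.091, -0.996, 0.0], [-0.0, -0.0, -1.0]]
wrist_force: [-0.1, 1.0, -0.4]
gripper_width: 0.602
grip_force: 0.0
```

```bash
python3 -c "
from h import *
go(524,-213.6,200,-5.2)
h=np.array([.962,-.274])
for p,z,k in [((216.6,220.3),105.3,36.2),((209,254),81,-26)]:
  w=onz('top',p,z)[:2];print(w,w-k*h)"
```

```text
t 1.35 tcp [ 349.2 -457.3  231.2] yaw -5.2 w 0.602 F [-0.1  1.  -0.4] grip 0.0 J6 39.6 | shift [ 1.0129 -1.7237  0.2083] turn -0.0
[545.28873221 174.64515854] [510.46433221 184.56395854]
[492.00112743 191.56760965] [517.01312743 184.44360965]
```

Request:
{"method": "servo_tool", "body": {
  "increments": [
    [0.15,-0.2,0,0,0.6],
    [0.35,-0.5,0,0,0.6],
    [0.6,-0.8,0,0,0.6],
    [0.8,-1,0,0,0.6],
    [1,-1,0,0,0.6],
    [1,-1,0,0,0.6],
    [1,-1,0,0,0.6],
    [1,-1,0,0,0.6],
    [1,-1,0,0,0.6],
    [1,-1,0,0,0.6]
  ]
}}

```text
time: 2.6
tcp_pos: [512.1, -321.6, 231.4]
eef_rot: [[0.996, -0.091, 0.0], [-0.091, -0.996, -0.0], [0.0, 0.0, -1.0]]
wrist_force: [-1.0, -1.2, -0.2]
gripper_width: 0.601
grip_force: 0.0
```

Request:
{"method": "servo_tool", "body": {
  "increments": [
    [0,-0.2,0.1,0,0.6],
    [0.01,-0.5,0.2,0,0.6],
    [0.013,-0.724,0.4,0,0.6],
    [0.013,-0.724,0.6,0,0.6],
    [0.013,-0.724,0.8,0,0.6],
    [0.013,-0.724,0.9,0,0.6],
    [0.013,-0.724,0.9,0,0.6],
    [0.013,-0.724,0.9,0,0.6],
    [0.013,-0.724,0.9,0,0.6],
    [0.013,-0.724,0.9,0,0.6]
  ]
}}

```text
time: 3.85
tcp_pos: [524.5, -213.6, 97.0]
eef_rot: [[0.996, -0.091, 0.001], [-0.091, -0.996, -0.0], [0.001, 0.0, -1.0]]
wrist_force: [-0.0, -0.1, -0.2]
gripper_width: 0.602
grip_force: 0.0
```

```bash
python3 -c "
from h import *
go(524,-213.6,6,-5.2)
s=snapshot('scene');t=snapshot('top')
cv2.imwrite('pics/c3.png',np.hstack([cv2.resize(s[160:300,190:330],(560,560),interpolation=2)[:,:,::-1]]))
cv2.imwrite('pics/c4.png',cv2.resize(t[190:290,170:270],(600,600),interpolation=2)[:,:,::-1])"
```

```text
t 3.85 tcp [ 524.5 -213.6   97. ] yaw -5.2 w 0.602 F [-0.  -0.1 -0.2] grip 0.0 J6 70.0 | shift [-3.700e-03  1.000e-04  6.066e-01] turn -0.0
```

View pics/c3.png

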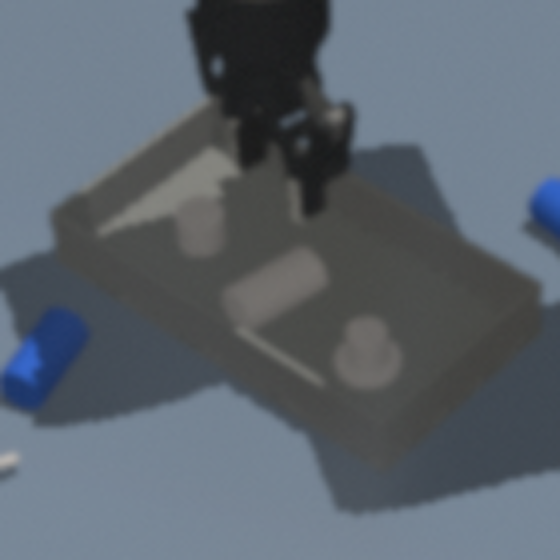

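View pics/c4.png

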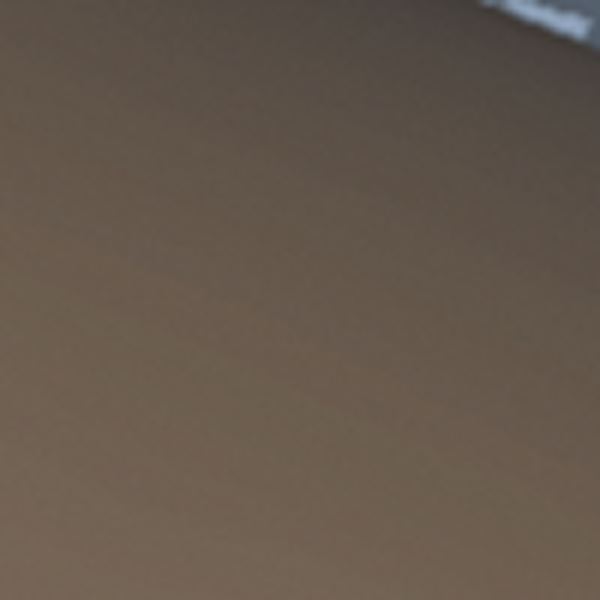

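The scene crop shows the fingers above the bin and the roller lying clear between the slug and the bush (crop (275,285)). The arm blocks the top view. I'll descend and close.

Request:
{"method": "servo_tool", "body": {
  "increments": [
    [0,0,0.15,0,0.6],
    [0,0,0.3,0,0.6],
    [0,0,0.45,0,0.6],
    [0,0,0.55,0,0.6],
    [0,0,0.605,0,0.6],
    [0,0,0.605,0,0.6],
    [0,0,0.605,0,0.6],
    [0,0,0.605,0,0.2],
    [0,0,0.605,0,0.2],
    [0,0,0.605,0,0.2]
  ]
}}

```text
time: 5.2
tcp_pos: [524.6, -213.5, 6.4]
eef_rot: [[0.996, -0.09, 0.001], [-0.09, -0.996, -0.0], [0.001, 0.0, -1.0]]
wrist_force: [-1.5, 2.1, 9.2]
gripper_width: 0.358
grip_force: 58.1
```

Request:
{"method": "servo_tool", "body": {
  "increments": [
    [0,0,0,0,0.2],
    [0,0,0,0,0.2],
    [0,0,0,0,0.2],
    [0,0,-0.05,0,0.2],
    [0,0,-0.15,0,0.2],
    [0,0,-0.3,0,0.2],
    [0,0,-0.5,0,0.2],
    [0,0,-0.7,0,0.2],
    [0,0,-0.9,0,0.2],
    [0,0,-1,0,0.2]
  ]
}}

```text
time: 6.45
tcp_pos: [524.7, -213.7, 157.9]
eef_rot: [[0.996, -0.09, 0.002], [-0.09, -0.996, -0.001], [0.002, 0.001, -1.0]]
wrist_force: [0.7, -1.1, -3.1]
gripper_width: 0.356
grip_force: 59.2
```

```bash
python3 -c "
from h import *
go(480,190,190,-15.9)"
```

```text
t 6.45 tcp [ 524.7 -213.7  157.9] yaw -5.2 w 0.356 F [ 0.7 -1.1 -3.1] grip 59.18955445289612 J6 70.0 | shift [-0.5395 -2.6529 -0.2178] turn 0.0297
```

Roller held (width 0.356, about 3 N lifted). One enlarged look at the vee in the first pictures will fix its position.

Run:
```python
import cv2,numpy as np
t=cv2.imread("pics/top0.png"); s=cv2.imread("pics/scene0.png")
f=lambda a:cv2.convertScaleAbs(cv2.resize(a,(400,560),interpolation=2),alpha=1.5,beta=10)
cv2.imwrite("pics/c5.png",np.hstack([f(t[210:280,190:240]),f(s[280:336,370:410])]))
```

```text
(no output)
```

View pics/c5.png

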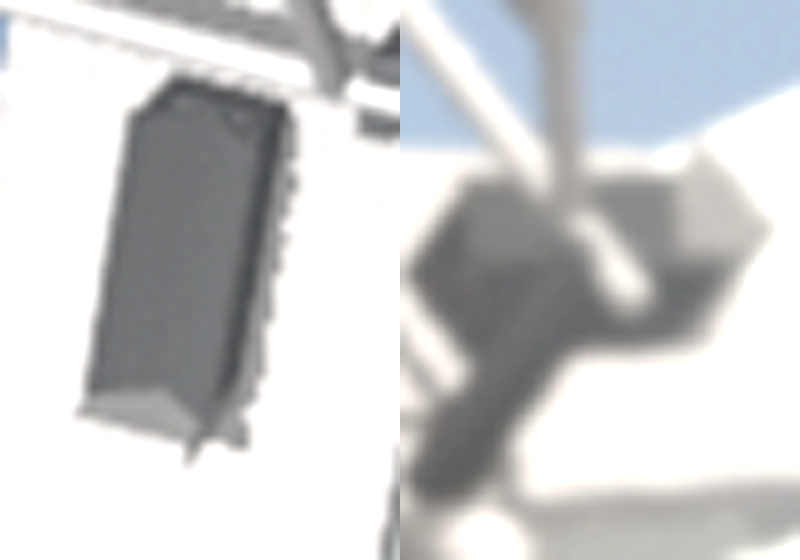

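The crop shows the vee with its far groove corners at crop (130,112) and (240,133), so their midpoint is top (213.1,225.3). The light stop is at the near end, outer edge midpoint about top (207.5,262.9).

```bash
python3 -c "
from h import *
h=np.array([.962,-.274])
for p,z,k in [((213.1,225.3),105.3,36.2),((207.5,262.9),78,-31.2),((207.3,260),81,-26)]:
  w=onz('top',p,z)[:2];print(w,w-k*h)
L=onz('top',(190+130/8,210+112/8),105.3);N=onz('top',(190+90/8,210+395/8),96-15-8.7);print(L,N,(L-N)[:2])
"
```

```text
[536.9589996  180.37574759] [502.1345996  190.29454759]
[477.24062259 194.5284235 ] [507.25502259 185.9796235 ]
[481.85187993 194.31007099] [506.86387993 187.18607099]
[539.35003696 191.77968332 105.3       ] [484.05778023 206.43281936  72.3       ] [ 55.29225672 -14.65313603]
```

Request:
{"method": "servo_tool", "body": {
  "increments": [
    [-0.05,-0.1,-0.1,0,0.2],
    [-0.15,-0.3,-0.22,0.01,0.2],
    [-0.25,-0.5,-0.22,0.02,0.2],
    [-0.35,-0.75,-0.22,0.029,0.2],
    [-0.4,-1,-0.22,0.029,0.2],
    [-0.4,-1,-0.22,0.029,0.2],
    [-0.4,-1,-0.22,0.029,0.2],
    [-0.4,-1,-0.22,0.029,0.2],
    [-0.4,-1,-0.22,0.029,0.2],
    [-0.4,-1,-0.22,0.029,0.2]
  ]
}}

```text
time: 7.7
tcp_pos: [477.9, -59.0, 188.5]
eef_rot: [[0.963, -0.27, -0.0], [-0.27, -0.963, 0.0], [-0.0, 0.0, -1.0]]
wrist_force: [0.3, -0.5, -3.5]
gripper_width: 0.352
grip_force: 59.7
```

```bash
python3 -c "
from h import *
go(480,190,190,-15.6)"
```

```text
t 7.7 tcp [477.9 -59.  188.5] yaw -15.7 w 0.352 F [ 0.3 -0.5 -3.5] grip 59.68905508518219 J6 95.0 | shift [-0.4348 -1.6018 -0.0103] turn -0.0002
```

Request:
{"method": "servo_tool", "body": {
  "increments": [
    [-0.05,-0.1,0,0,0.2],
    [-0.1,-0.3,0,0,0.2],
    [-0.2,-0.55,0,0,0.2],
    [-0.25,-0.8,0,0,0.2],
    [-0.27,-1,0,0,0.2],
    [-0.27,-1,0,0,0.2],
    [-0.27,-1,0,0,0.2],
    [-0.27,-1,0,0,0.2],
    [-0.27,-1,0,0,0.2],
    [-0.27,-1,0,0,0.2]
  ]
}}

```text
time: 8.95
tcp_pos: [479.4, 96.4, 188.6]
eef_rot: [[0.963, -0.27, 0.0], [-0.27, -0.963, 0.0], [0.0, -0.0, -1.0]]
wrist_force: [0.1, -0.5, -3.1]
gripper_width: 0.351
grip_force: 59.9
```

Request:
{"method": "servo_tool", "body": {
  "increments": [
    [-0.05,-0.1,0,0,0.2],
    [-0.1,-0.3,0,0,0.2],
    [-0.15,-0.5,0,0,0.2],
    [-0.16,-0.6,0,0,0.2],
    [-0.16,-0.6,0,0,0.2],
    [-0.16,-0.6,0,0,0.2],
    [-0.16,-0.6,0,0,0.2],
    [-0.16,-0.6,0,0,0.2],
    [-0.16,-0.6,0,0,0.2],
    [-0.16,-0.6,0,0,0.2]
  ]
}}

```text
time: 10.2
tcp_pos: [480.5, 189.8, 188.6]
eef_rot: [[0.963, -0.27, 0.0], [-0.27, -0.963, 0.0], [0.0, -0.0, -1.0]]
wrist_force: [0.4, 0.2, -3.3]
gripper_width: 0.354
grip_force: 59.9
```

```bash
python3 -c "
from h import *
go(498.6,189.8,115,-15.6)
s=snapshot('scene')
cv2.imwrite('pics/c6.png',cv2.resize(s[180:340,310:470],(600,600),interpolation=2)[:,:,::-1])"
```

```text
t 10.2 tcp [480.5 189.8 188.6] yaw -15.6 w 0.354 F [ 0.4  0.2 -3.3] grip 59.94916319847107 J6 123.8 | shift [ 0.1159 -0.0325  0.4906] turn -0.0001
```

View pics/c6.png

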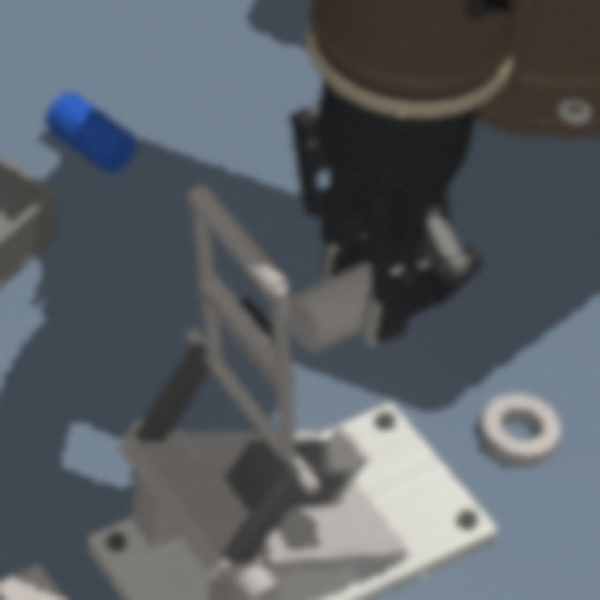

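The scene view shows the roller held level in front of the open bail, its far end at crop (310,320) clear of the bail, above the vee.

Request:
{"method": "servo_tool", "body": {
  "increments": [
    [0,-0.01,0.06,0,0.2],
    [0,-0.02,0.16,0,0.2],
    [0,-0.0325,0.28,0,0.2],
    [0,-0.0325,0.38,0,0.2],
    [0.03,-0.0325,0.44,0,0.2],
    [0.07,-0.0325,0.46,0,0.2],
    [0.1,-0.0325,0.46,0,0.2],
    [0.116,-0.0325,0.46,0,0.2],
    [0.116,-0.0325,0.46,0,0.2],
    [0.116,-0.0325,0.46,0,0.2]
  ]
}}

```text
time: 11.5
tcp_pos: [498.5, 190.0, 119.8]
eef_rot: [[0.963, -0.269, 0.0], [-0.269, -0.963, 0.0], [0.0, -0.0, -1.0]]
wrist_force: [0.2, -0.3, -4.1]
gripper_width: 0.355
grip_force: 59.9
```

Request:
{"method": "servo_tool", "body": {
  "increments": [
    [0,0,0.01,0,0.2],
    [0,0,0.02,0,0.2],
    [0,0,0.03,0,0.2],
    [0,0,0.04,0,0.2],
    [0,0,0.05,0,0.2],
    [0,0,0.06,0,0.2],
    [0,0,0.07,0,0.2],
    [0,0,0.08,0,0.2],
    [0,0,0.09,0,0.2],
    [0,0,0.1,0,0.2]
  ],
  "grip_force": 28
}}

```text
time: 12.75
tcp_pos: [498.6, 189.9, 104.5]
eef_rot: [[0.963, -0.269, 0.0], [-0.269, -0.963, -0.0], [0.0, -0.0, -1.0]]
wrist_force: [-0.4, 0.1, -2.8]
gripper_width: 0.353
grip_force: 59.9
```

Request:
{"method": "servo_tool", "body": {
  "increments": [
    [0,0,0.008,0,0.2],
    [0,0,0.016,0,0.2],
    [0,0,0.024,0,0.2],
    [0,0,0.032,0,0.2],
    [0,0,0.04,0,0.2],
    [0,0,0.048,0,0.2],
    [0,0,0.054,0,0.2],
    [0,0,0.06,0,0.2],
    [0,0,0.066,0,0.2],
    [0,0,0.07,0,0.2]
  ],
  "grip_force": 28
}}

```text
time: 14.0
tcp_pos: [497.2, 189.8, 94.2]
eef_rot: [[0.963, -0.269, -0.002], [-0.269, -0.963, -0.0], [-0.002, 0.001, -1.0]]
wrist_force: [-11.7, -0.3, 15.2]
gripper_width: 0.355
grip_force: 60.7
```

Request:
{"method": "servo_tool", "body": {
  "increments": [
    [0,0,0.005,0,0.3],
    [0,0,0.01,0,0.3],
    [0,0,0.015,0,0.3],
    [0,0,0.02,0,0.3],
    [0,0,0.025,0,0.3],
    [0,0,0.03,0,0.3],
    [0,0,0.035,0,0.3],
    [0,0,0.04,0,0.3],
    [0,0,0.045,0,0.3],
    [0,0,0.045,0,0.3]
  ],
  "grip_force": 28
}}

```text
time: 15.25
tcp_pos: [497.3, 189.8, 87.5]
eef_rot: [[0.963, -0.269, -0.002], [-0.269, -0.963, -0.0], [-0.002, 0.001, -1.0]]
wrist_force: [-10.5, -0.8, 13.0]
gripper_width: 0.353
grip_force: 63.1
```

```bash
python3 -c "
from h import *
go(498.6,189.8,80.7,-15.6)
print(sense()['wrist_torque'])"
```

```text
t 15.25 tcp [497.3 189.8  87.5] yaw -15.6 w 0.353 F [-10.5  -0.8  13. ] grip 63.13277006149292 J6 123.2 | shift [ 0.0085 -0.0024  0.0452] turn -0.0001
[-0.11456052  1.20036354 -0.05646111]
```

Request:
{"method": "servo_tool", "body": {
  "increments": [
    [0,0,0.005,0,0.3],
    [0,0,0.01,0,0.3],
    [0,0,0.015,0,0.3],
    [0,0,0.02,0,0.3],
    [0,0,0.025,0,0.3],
    [0,0,0.03,0,0.3],
    [0,0,0.035,0,0.3],
    [0,0,0.035,0,0.3],
    [0,0,0.035,0,0.3],
    [0,0,0.035,0,0.3]
  ]
}}

```text
time: 16.5
tcp_pos: [497.6, 189.7, 82.3]
eef_rot: [[0.963, -0.27, -0.002], [-0.27, -0.963, -0.0], [-0.001, 0.001, -1.0]]
wrist_force: [-8.4, -2.0, 12.6]
gripper_width: 0.357
grip_force: 65.9
```

```bash
python3 -c "
from h import *
go(498.6,189.8,80.7,-15.6)
print(sense()['wrist_torque'])"
```

```text
t 16.5 tcp [497.6 189.7  82.3] yaw -15.6 w 0.357 F [-8.4 -2.  12.6] grip 65.94489455223083 J6 123.2 | shift [ 0.0066 -0.0023  0.0109] turn -0.0001
[-0.35648977  0.93056045 -0.18470322]
```

Request:
{"method": "servo_tool", "body": {
  "increments": [
    [0,0,0.003,0,0.3],
    [0,0,0.006,0,0.3],
    [0,0,0.009,0,0.3],
    [0,0,0.012,0,0.3],
    [0,0,0.015,0,0.3],
    [0,0,0.018,0,0.3],
    [0,0,0.02,0,0.3],
    [0,0,0.02,0,0.3],
    [0,0,0.02,0,0.3],
    [0,0,0.02,0,0.3]
  ]
}}

```text
time: 17.75
tcp_pos: [497.8, 189.7, 79.5]
eef_rot: [[0.963, -0.27, -0.001], [-0.27, -0.963, -0.0], [-0.001, 0.001, -1.0]]
wrist_force: [-8.4, -2.4, 15.5]
gripper_width: 0.355
grip_force: 67.9
```

```bash
python3 -c "
from h import *
go(498.6,189.8,80.7,-15.6)
print(sense()['wrist_torque'])
s=snapshot('scene');t=snapshot('top')
f=lambda a:cv2.resize(a,(400,500),interpolation=2)[:,:,::-1]
cv2.imwrite('pics/c7.png',np.hstack([f(s[260:340,360:424]),f(t[160:280,165:261])]))"
```

```text
t 17.75 tcp [497.8 189.7  79.5] yaw -15.6 w 0.355 F [-8.4 -2.4 15.5] grip 67.88341999053955 J6 123.2 | shift [ 0.0051 -0.0022 -0.0081] turn -0.0001
[-0.58570358  0.77205443 -0.19671137]
```

View pics/c7.png

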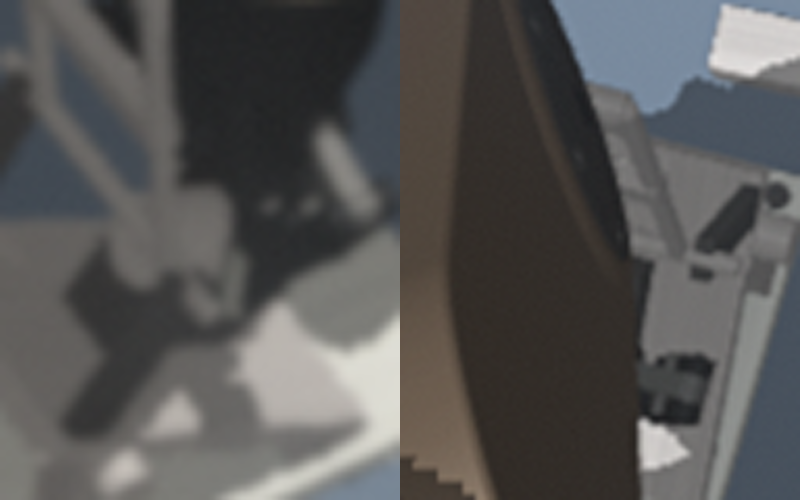

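The scene crop shows the roller in the groove, its far end face around crop (155,235), about scene (385,297.5). The top view is mostly hidden by the arm. I'll turn that into vee coordinates.

```bash
cat >> h.py <<'E'
YAW=np.radians(-15.7);H=np.array([np.cos(YAW),np.sin(YAW),0]);Y=np.array([-H[1],H[0],0]);O=np.array([501.5,189,96.])
def vplane(p,yv=0):
    o,d=ray("scene",p);k=(yv-Y@(o-O))/(Y@d);w=o+k*d-O
    a,b=H@w,w[2];c,s=np.cos(np.pi/6),.5
    return np.round([a*c+b*s,-a*s+b*c],1)
E
python3 -c "
from h import *
for p in [(385,297.5),(386,296),(378,300),(396,292)]: print(vplane(p))"
```

```text
[28.1  0.3]
[28.2  4.6]
[44.3 -6.3]
[ 5.5 15.5]
```

Request:
{"method": "servo_tool", "body": {
  "increments": [
    [0,0,0.002,0,0.3],
    [0,0,0.004,0,0.3],
    [0,0,0.006,0,0.3],
    [0,0,0.008,0,0.3],
    [0,0,0.01,0,0.3],
    [0,0,0.01,0,0.3],
    [0,0,0.01,0,0.3],
    [0,0,0.01,0,0.3],
    [0,0,0.01,0,0.3],
    [0,0,0.01,0,0.3]
  ]
}}

```text
time: 19.1
tcp_pos: [497.9, 189.6, 77.9]
eef_rot: [[0.963, -0.27, -0.001], [-0.27, -0.963, -0.0], [-0.001, 0.001, -1.0]]
wrist_force: [-8.3, -3.8, 13.1]
gripper_width: 0.356
grip_force: 68.7
```

```bash
python3 -c "
from h import *
go(498.6,189.8,80.7,-15.6)
print(sense()['wrist_torque'])"
```

```text
t 19.1 tcp [497.9 189.6  77.9] yaw -15.6 w 0.356 F [-8.3 -3.8 13.1] grip 68.68831515312195 J6 123.2 | shift [ 0.0045 -0.0024 -0.0186] turn -0.0001
[-0.64741509  0.67672682 -0.14310662]
```

Request:
{"method": "servo_tool", "body": {
  "increments": [
    [0,0,0.003,0,0.3],
    [0,0,0.006,0,0.3],
    [0,0,0.009,0,0.3],
    [0,0,0.012,0,0.3],
    [0,0,0.014,0,0.3],
    [0,0,0.014,0,0.3],
    [0,0,0.014,0,0.3],
    [0,0,0.014,0,0.3],
    [0,0,0.014,0,0.3],
    [0,0,0.014,0,0.3]
  ]
}}

```text
time: 20.35
tcp_pos: [497.9, 189.6, 76.0]
eef_rot: [[0.963, -0.269, -0.001], [-0.269, -0.963, -0.0], [-0.001, 0.001, -1.0]]
wrist_force: [-8.0, -4.3, 15.7]
gripper_width: 0.356
grip_force: 70.6
```

```bash
python3 -c "
from h import *
go(498.6,189.8,80.7,-15.6)
print(sense()['wrist_torque'])"
```

```text
t 20.35 tcp [497.9 189.6  76. ] yaw -15.6 w 0.356 F [-8.  -4.3 15.7] grip 70.60046195983887 J6 123.2 | shift [ 0.0043 -0.0027 -0.0316] turn -0.0001
[-0.78685264  0.88290387 -0.15687852]
```

Request:
{"method": "servo_tool", "body": {
  "increments": [
    [0,0,0.003,0,0.3],
    [0,0,0.006,0,0.3],
    [0,0,0.009,0,0.3],
    [0,0,0.012,0,0.3],
    [0,0,0.014,0,0.3],
    [0,0,0.014,0,0.3],
    [0,0,0.014,0,0.3],
    [0,0,0.014,0,0.3],
    [0,0,0.014,0,0.3],
    [0,0,0.014,0,0.3]
  ]
}}

```text
time: 21.6
tcp_pos: [497.9, 189.6, 75.6]
eef_rot: [[0.963, -0.269, -0.0], [-0.269, -0.963, -0.0], [-0.0, 0.0, -1.0]]
wrist_force: [-18.7, -7.6, 58.7]
gripper_width: 0.355
grip_force: 75.4
```

```bash
python3 -c "
from h import *
go(498.6,189.8,80.7,-15.6)
print(sense()['wrist_torque'])
s=snapshot('scene');cv2.imwrite('pics/s8.png',s[:,:,::-1])
cv2.imwrite('pics/c8.png',cv2.convertScaleAbs(cv2.resize(s[270:326,364:420],(600,600),interpolation=2)[:,:,::-1],alpha=1.5))"
```

```text
t 21.6 tcp [497.9 189.6  75.6] yaw -15.6 w 0.355 F [-18.7  -7.6  58.7] grip 75.36855697631836 J6 123.2 | shift [ 0.0041 -0.0022 -0.0338] turn -0.0001
[-1.31362457  2.50089372 -0.20058324]
```

View pics/c8.png

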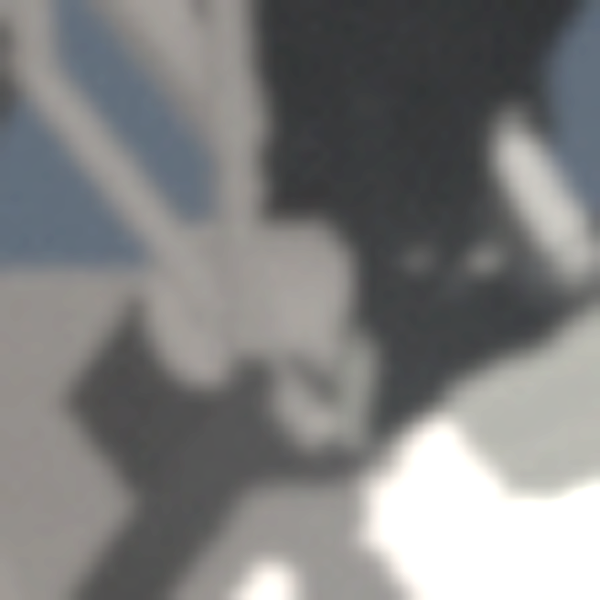

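Force rose sharply to about 59 N at TCP z 75.6. The components fit a flush seat plus the stop, and the crop shows the roller lying tilted in the groove. I'll ease off, keep hold briefly, then release and rise.

Request:
{"method": "servo_tool", "body": {
  "increments": [
    [0,0,-0.004,0,0.3],
    [0,0,-0.008,0,0.3],
    [0,0,-0.01,0,0.3],
    [0,0,-0.01,0,0.3],
    [0,0,-0.01,0,0.3],
    [0,0,-0.01,0,0.3],
    [0,0,-0.01,0,0.4],
    [0,0,-0.01,0,0.5],
    [0,0,-0.01,0,0.6],
    [0,0,-0.01,0,0.6]
  ]
}}

```text
time: 22.9
tcp_pos: [498.6, 190.0, 74.8]
eef_rot: [[0.963, -0.269, -0.0], [-0.269, -0.963, -0.0], [-0.0, 0.0, -1.0]]
wrist_force: [-0.6, 0.5, -0.6]
gripper_width: 0.595
grip_force: 0.0
```

Request:
{"method": "servo_tool", "body": {
  "increments": [
    [0,0,-0.05,0,0.6],
    [0,0,-0.12,0,0.6],
    [-0.05,0,-0.2,0,0.6],
    [-0.2,0,-0.35,0,0.6],
    [-0.4,0,-0.55,0,0.4],
    [-0.6,0,-0.8,0,0.2],
    [-0.7,0.2,-1,0,0],
    [-0.7,0.5,-1,0,0],
    [-0.7,0.8,-1,0,0],
    [-0.7,1,-1,0,0]
  ]
}}

```text
time: 24.15
tcp_pos: [355.8, 72.6, 225.6]
eef_rot: [[0.963, -0.27, 0.001], [-0.27, -0.963, 0.0], [0.001, -0.0, -1.0]]
wrist_force: [0.5, 0.5, 0.5]
gripper_width: 0.0
grip_force: 0.0
```

```bash
python3 -c "
from h import *
go(498.6,189.8,80.7,-15.6)
s=snapshot('scene');t=snapshot('top');cv2.imwrite('pics/s9.png',s[:,:,::-1]);cv2.imwrite('pics/t9.png',t[:,:,::-1])
f=lambda a:cv2.convertScaleAbs(cv2.resize(a,(400,500),interpolation=2)[:,:,::-1],alpha=1.4)
cv2.imwrite('pics/c9.png',np.hstack([f(s[265:325,364:412]),f(t[160:280,165:261])]))"
```

```text
t 24.15 tcp [355.8  72.6 225.6] yaw -15.6 w 0.0 F [0.5 0.5 0.5] grip 0.0 J6 112.4 | shift [ 0.7056 -1.009   0.9665] turn -0.0001
```

View pics/c9.png

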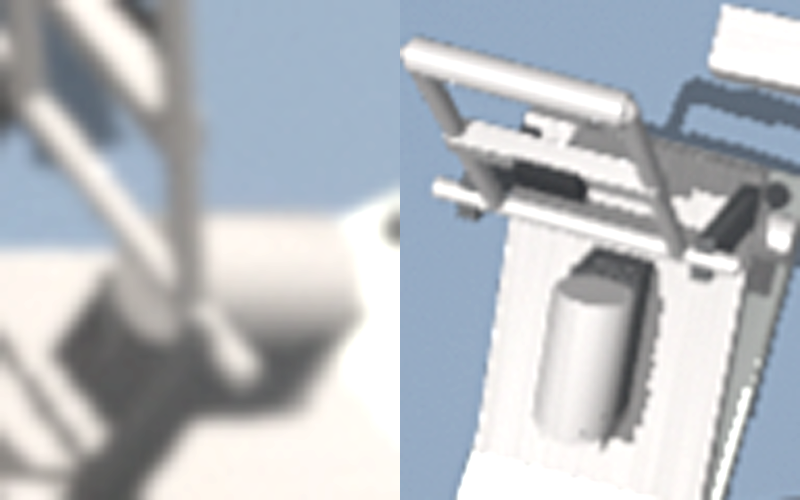

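The crop shows the roller seated in the vee with its near end over the stop: top-view far face centre about (211.8,228.9), bail still open. I'll check the distance along the groove numerically. That picture used up my views (one over the limit, a miscount), so it's numbers only from here.

Run:
```python
from h import *
e=onz('top',(211.8,228.9),111)
g=onz('top',(213.1,225.3),105.3)
print("far end horiz minus groove end",H@(e-g),"expect",26-36.2)
t=cv2.imread('pics/t9.png');g2=cv2.cvtColor(t,cv2.COLOR_BGR2GRAY)
# profile along the roller axis in the top picture (world line at axis top z=+16)
R=np.c_[H*np.cos(np.pi/6)+[0,0,.5],Y,-H*.5+np.array([0,0,.866])]
c=calibration('top');K=np.array([[c["fx"],0,c["cx"]],[0,c["fy"],c["cy"]],[0,0,1]]);P=np.linalg.inv(np.array(c["pose"]))
O1=np.array([503.5,188.4,96.])
X=np.array([O1+R@[x,0,16] for x in range(-50,50,2)])
px=cv2.projectPoints(X,cv2.Rodrigues(P[:3,:3])[0],P[:3,3],K,np.array(c["dist"]))[0][:,0]
v=cv2.remap(g2,px[:,0].astype(np.float32),px[:,1].astype(np.float32),1)[:,0]
print(list(zip(range(-50,50,2),v.tolist())))
print(px[[0,25]])
```

```text
far end horiz minus groove end -6.954244128049632 expect -10.200000000000003
[(-50, 225), (-48, 225), (-46, 221), (-44, 198), (-42, 181), (-40, 179), (-38, 179), (-36, 180), (-34, 181), (-32, 180), (-30, 175), (-28, 172), (-26, 173), (-24, 174), (-22, 174), (-20, 174), (-18, 175), (-16, 175), (-14, 176), (-12, 176), (-10, 176), (-8, 176), (-6, 176), (-4, 177), (-2, 177), (0, 177), (2, 177), (4, 178), (6, 178), (8, 179), (10, 178), (12, 180), (14, 179), (16, 179), (18, 180), (20, 180), (22, 182), (24, 181), (26, 181), (28, 181), (30, 167), (32, 122), (34, 109), (36, 111), (38, 111), (40, 111), (42, 105), (44, 85), (46, 69), (48, 60)]
[[201.84495474 276.32277556]
 [206.07593107 249.66191374]]
```

Measurement leaves 0 to 4 mm of doubt along the groove, so I'll regrip lightly at the same place and draw the roller down the groove until the stop resists.

Request:
{"method": "servo_tool", "body": {
  "increments": [
    [0.2,-0.3,0,0,0.2],
    [0.4,-0.6,0,0,0.4],
    [0.55,-0.85,0,0,0.6],
    [0.65,-1,0.1,0,0.6],
    [0.7,-1,0.25,0,0.6],
    [0.7,-1,0.4,0,0.6],
    [0.7,-1,0.5,0,0.6],
    [0.7,-1,0.6,0,0.6],
    [0.7,-1,0.6,0,0.6],
    [0.7,-1,0.6,0,0.6]
  ],
  "grip_force": 20
}}

```text
time: 25.5
tcp_pos: [498.9, 190.1, 135.4]
eef_rot: [[0.963, -0.27, 0.001], [-0.27, -0.963, 0.0], [0.001, -0.0, -1.0]]
wrist_force: [1.1, -0.5, 0.4]
gripper_width: 0.602
grip_force: 0.0
```

```bash
python3 -c "
from h import *
go(498.6,189.9,77,-15.6)"
```

```text
t 25.5 tcp [498.9 190.1 135.4] yaw -15.6 w 0.602 F [ 1.1 -0.5  0.4] grip 0.0 J6 123.2 | shift [-0.0016  0.0017  0.3892] turn -0.0001
```

Request:
{"method": "servo_tool", "body": {
  "increments": [
    [0,0,0.08,0,0.6],
    [0,0,0.18,0,0.6],
    [0,0,0.28,0,0.6],
    [0,0,0.35,0,0.6],
    [0,0,0.385,0,0.6],
    [0,0,0.385,0,0.6],
    [0,0,0.385,0,0.3],
    [0,0,0.385,0,0.3],
    [0,0,0.385,0,0.3],
    [0,0,0.385,0,0.3]
  ],
  "grip_force": 20
}}

```text
time: 26.75
tcp_pos: [498.3, 189.5, 77.5]
eef_rot: [[0.963, -0.269, -0.0], [-0.269, -0.963, -0.0], [-0.0, 0.001, -1.0]]
wrist_force: [-1.1, -5.1, 1.6]
gripper_width: 0.37
grip_force: 19.9
```

Request:
{"method": "servo_tool", "body": {
  "increments": [
    [-0.002,0,0.001,0,0.3],
    [-0.004,0,0.002,0,0.3],
    [-0.006,0,0.003,0,0.3],
    [-0.008,0,0.0045,0,0.3],
    [-0.01,0,0.006,0,0.3],
    [-0.012,0,0.007,0,0.3],
    [-0.014,0,0.008,0,0.3],
    [-0.016,0,0.009,0,0.3],
    [-0.018,0,0.0105,0,0.3],
    [-0.018,0,0.0105,0,0.3]
  ]
}}

```text
time: 28.0
tcp_pos: [496.0, 190.2, 76.1]
eef_rot: [[0.963, -0.269, 0.0], [-0.269, -0.963, -0.0], [0.0, 0.0, -1.0]]
wrist_force: [-0.5, -6.5, 6.0]
gripper_width: 0.371
grip_force: 20.4
```

```bash
python3 -c "
from h import *
go(498.6,189.9,77,-15.6)"
```

```text
t 28.0 tcp [496.  190.2  76.1] yaw -15.6 w 0.371 F [-0.5 -6.5  6. ] grip 20.375618934631348 J6 123.4 | shift [ 0.0171 -0.0025 -0.0057] turn -0.0001
```

Request:
{"method": "servo_tool", "body": {
  "increments": [
    [-0.003,0,0.0017,0,0.3],
    [-0.006,0,0.0035,0,0.3],
    [-0.009,0,0.005,0,0.3],
    [-0.012,0,0.007,0,0.3],
    [-0.015,0,0.0085,0,0.3],
    [-0.018,0,0.0105,0,0.3],
    [-0.021,0,0.012,0,0.3],
    [-0.024,0,0.014,0,0.3],
    [-0.024,0,0.014,0,0.3],
    [-0.024,0,0.014,0,0.3]
  ]
}}

```text
time: 29.25
tcp_pos: [495.3, 190.7, 75.5]
eef_rot: [[0.963, -0.269, 0.005], [-0.269, -0.963, -0.0], [0.005, -0.001, -1.0]]
wrist_force: [7.6, -22.9, 24.6]
gripper_width: 0.368
grip_force: 22.4
```

```bash
python3 -c "
from h import *
go(498.6,189.9,77,-15.6)
a=cv2.imread('pics/s9.png').astype(int);b=snapshot('scene')[:,:,::-1].astype(int)
np.save('b.npy',b)
print(b[297-12:297+4:2,375:400:2].mean(2).astype(int));print(a[297-12:297+4:2,375:400:2].mean(2).astype(int))"
```

```text
t 29.25 tcp [495.3 190.7  75.5] yaw -15.6 w 0.368 F [  7.6 -22.9  24.6] grip 22.364944964647293 J6 123.6 | shift [ 0.0229 -0.0009 -0.01  ] turn 0.0
[[101  83  74  74  80  98  89  52  41  41  42  40  41]
 [102  96  79  75  79  96  94  64  41  39  38  40  41]
 [ 94 103  92  77  81  96  92  59  49  50  48  43  41]
 [ 80  97 102  92  93  98  97  89  88  88  80  55  41]
 [ 75  84 100 103  97  98 101 102 101 100 100  82  49]
 [ 89  89  96 104 102  98 103 104 106 105 104  89  49]
 [ 90  81  97 102 102  98 102 105 108 108 107  89  49]
 [ 76  60  90 103 100  99 101 105 110 109 107  86  53]]
[[177 150 130 130 116 101 115 129 131 131 130 130 130]
 [159 167 139 131 119 103 115 129 130 130 131 131 130]
 [129 164 161 135 120 103 115 131 134 134 133 133 134]
 [124 138 169 155 124 104 120 157 164 163 162 161 160]
 [132 128 145 170 140 105 121 169 177 178 177 176 176]
 [161 147 124 153 161 112 119 165 176 175 176 176 175]
 [160 136 128 128 152 119 116 159 168 169 168 169 169]
 [131 107 128 123 122 109 113 146 155 156 156 157 158]]
```

Past about 3 mm of easy travel the resistance rose to about 24 N along the slope, so the roller is home against the stop. Now I'll relax, open, rise, shut the fingers and go over the clamp bar.

Request:
{"method": "servo_tool", "body": {
  "increments": [
    [0.01,0,-0.006,0,0.3],
    [0.018,0,-0.01,0,0.3],
    [0.018,0,-0.01,0,0.45],
    [0.018,0,-0.01,0,0.6],
    [0.018,0,-0.01,0,0.6],
    [0.018,0,-0.08,0,0.6],
    [0,0,-0.2,0,0.6],
    [-0.05,0,-0.45,0,0.4],
    [-0.1,0,-0.75,0,0.2],
    [-0.1,0,-1,0,0]
  ]
}}

```text
time: 30.55
tcp_pos: [477.6, 195.8, 225.8]
eef_rot: [[0.963, -0.269, 0.001], [-0.269, -0.963, 0.0], [0.001, -0.001, -1.0]]
wrist_force: [1.5, 0.6, -0.4]
gripper_width: 0.007
grip_force: 0.0
```

Request:
{"method": "servo_tool", "body": {
  "increments": [
    [0,0,-0.2,0,0],
    [0,0,-0.45,0,0],
    [0,0,-0.7,0,0],
    [0,0,-0.72,0,0],
    [0,0,-0.72,0,0],
    [0,0,-0.72,0,0],
    [0,0,-0.72,0,0],
    [0,0,-0.72,0,0],
    [0,0,-0.72,0,0],
    [0,0,-0.72,0,0]
  ]
}}

```text
time: 31.8
tcp_pos: [478.0, 195.7, 331.3]
eef_rot: [[0.963, -0.269, -0.0], [-0.269, -0.963, -0.0], [-0.0, 0.0, -1.0]]
wrist_force: [-1.0, 0.8, 1.1]
gripper_width: 0.0
grip_force: 0.0
```

```bash
python3 -c "
from h import *
go(593,163.4,264,-15.6)
t=snapshot('top');s=snapshot('scene');cv2.imwrite('pics/t10.png',t[:,:,::-1]);cv2.imwrite('pics/s10.png',s[:,:,::-1])
a=cv2.imread('pics/s9.png');d=np.abs(a.astype(int)-s[:,:,::-1]).max(2)
print(d[225:262,355:395].max(), d[225:320,355:420].max())"
```

```text
t 31.8 tcp [478.  195.7 331.3] yaw -15.6 w 0.0 F [-1.   0.8  1.1] grip 0.0 J6 124.5 | shift [7.961e-01 6.000e-04 4.489e-01] turn -0.0001
82 86
```

Request:
{"method": "servo_tool", "body": {
  "increments": [
    [0.1,0,0,0,0],
    [0.3,0,0,0,0],
    [0.5,0,0,0,0],
    [0.7,0,0,0,0],
    [0.83,0,0,0,0],
    [0.83,0,0,0,0],
    [0.83,0,0,0,0],
    [0.83,0,0,0,0],
    [0.83,0,0.1,0,0],
    [0.83,0,0.2,0,0]
  ]
}}

```text
time: 33.15
tcp_pos: [597.5, 162.2, 300.3]
eef_rot: [[0.963, -0.269, -0.0], [-0.269, -0.963, -0.0], [-0.0, 0.0, -1.0]]
wrist_force: [-0.1, 0.8, 0.4]
gripper_width: -0.003
grip_force: 0.0
```

Request:
{"method": "servo_tool", "body": {
  "increments": [
    [0,0,0.06,0,0],
    [0,0,0.12,0,0],
    [0,0,0.18,0,0],
    [0,0,0.24,0,0],
    [0,0,0.26,0,0],
    [0,0,0.26,0,0],
    [0,0,0.26,0,0],
    [-0.05,0,0.26,0,0],
    [-0.1,0,0.26,0,0],
    [-0.15,0,0.26,0,0]
  ]
}}

```text
time: 34.4
tcp_pos: [576.1, 168.4, 262.8]
eef_rot: [[0.963, -0.269, 0.001], [-0.269, -0.963, 0.0], [0.001, -0.0, -1.0]]
wrist_force: [2.8, -1.0, 1.1]
gripper_width: 0.001
grip_force: 1.2
```

Request:
{"method": "servo_tool", "body": {
  "increments": [
    [-0.06,0,0,0,0],
    [-0.13,0,0,0,0],
    [-0.2,0,0.01,0,0],
    [-0.27,0,0.02,0,0],
    [-0.34,0,0.035,0,0],
    [-0.41,0,0.05,0,0],
    [-0.48,0,0.07,0,0],
    [-0.55,0,0.09,0,0],
    [-0.62,0,0.12,0,0],
    [-0.66,0,0.13,0,0]
  ]
}}

```text
time: 35.65
tcp_pos: [480.2, 195.0, 242.6]
eef_rot: [[0.963, -0.269, -0.0], [-0.269, -0.963, -0.0], [-0.0, 0.0, -1.0]]
wrist_force: [3.7, -1.3, -2.6]
gripper_width: -0.002
grip_force: 2.3
```

```bash
python3 -c "
from h import *
go(593,163.4,264,-15.6)
hin=np.array([548,176,153.5]);print(H@(np.array(sense()['tcp_pos'])-hin))
s=snapshot('scene');cv2.imwrite('pics/s11.png',s[:,:,::-1])"
```

```text
t 35.65 tcp [480.2 195.  242.6] yaw -15.6 w -0.002 F [ 3.7 -1.3 -2.6] grip 2.285487726330757 J6 124.4 | shift [ 7.806e-01  3.000e-04 -1.431e-01] turn -0.0
-70.36753763367828
```

Request:
{"method": "servo_tool", "body": {
  "increments": [
    [0.03,0,0,0,0],
    [0.05,0,-0.1,0,0],
    [0.05,0,-0.25,0,0],
    [0.05,0,-0.38,0,0],
    [0,0,-0.4,0,0],
    [-0.08,0,-0.4,0,0],
    [-0.145,0,-0.4,0,0],
    [-0.145,0,-0.4,0,0],
    [-0.145,0,-0.32,0,0],
    [-0.145,0,-0.24,0,0]
  ]
}}

```text
time: 36.95
tcp_pos: [460.0, 200.6, 277.8]
eef_rot: [[0.963, -0.27, -0.0], [-0.27, -0.963, -0.0], [-0.0, 0.0, -1.0]]
wrist_force: [0.2, 0.0, 1.1]
gripper_width: 0.001
grip_force: 0.0
```

```bash
python3 -c "
from h import *
go(593,163.4,264,-15.6)
p=np.array(sense()['tcp_pos'])-np.array([548,176,153.5]);a=H@p;print(a,p[2])
for e in [130,135,140,145,150,155,160,165,170,175,180,185,190,195,200,205,210]:
  t=np.radians(e);print(e,np.round([(142*np.cos(t)-a)/150,-(142*np.sin(t)+6-p[2])/150],3))"
```

```text
t 36.95 tcp [460.  200.6 277.8] yaw -15.6 w 0.001 F [0.2 0.  1.1] grip 0.0 J6 125.7 | shift [ 9.207e-01 -1.000e-04  9.140e-02] turn -0.0001
-91.36836004143349 124.2533696636263
130 [0.001 0.063]
135 [-0.06   0.119]
140 [-0.116  0.18 ]
145 [-0.166  0.245]
150 [-0.211  0.315]
155 [-0.249  0.388]
160 [-0.28   0.465]
165 [-0.305  0.543]
170 [-0.323  0.624]
175 [-0.334  0.706]
180 [-0.338  0.788]
185 [-0.334  0.871]
190 [-0.323  0.953]
195 [-0.305  1.033]
200 [-0.28   1.112]
205 [-0.249  1.188]
210 [-0.211  1.262]
```

Request:
{"method": "servo_tool", "body": {
  "increments": [
    [0,0,0.063,0,0],
    [-0.06,0,0.119,0,0],
    [-0.116,0,0.18,0,0],
    [-0.166,0,0.245,0,0],
    [-0.211,0,0.315,0,0],
    [-0.249,0,0.388,0,0],
    [-0.28,0,0.465,0,0],
    [-0.305,0,0.543,0,0],
    [-0.323,0,0.624,0,0],
    [-0.323,0,0.624,0,0]
  ]
}}

```text
time: 38.2
tcp_pos: [412.9, 213.6, 184.3]
eef_rot: [[0.963, -0.269, -0.001], [-0.269, -0.963, -0.001], [-0.001, 0.001, -1.0]]
wrist_force: [0.1, -0.2, 0.3]
gripper_width: -0.001
grip_force: 0.0
```

Request:
{"method": "servo_tool", "body": {
  "increments": [
    [-0.011,0,0.082,0,0],
    [-0.015,0,0.164,0,0],
    [-0.011,0,0.247,0,0],
    [0,0,0.329,0,0],
    [0.018,0,0.409,0,0],
    [0.043,0,0.488,0,0],
    [0.055,0,0.52,0,0],
    [0.06,0,0.54,0,0],
    [0.06,0,0.54,0,0],
    [0.06,0,0.54,0,0]
  ]
}}

```text
time: 39.45
tcp_pos: [422.1, 211.5, 104.6]
eef_rot: [[0.963, -0.269, 0.0], [-0.269, -0.963, 0.0], [0.0, -0.0, -1.0]]
wrist_force: [-0.5, -0.2, -0.3]
gripper_width: 0.003
grip_force: 0.0
```

```bash
python3 -c "
from h import *
go(548-.963*123,176+.269*123,88.5,-15.6)
s=snapshot('scene');cv2.imwrite('pics/s12.png',s[:,:,::-1])"
```

```text
t 39.45 tcp [422.1 211.5 104.6] yaw -15.6 w 0.003 F [-0.5 -0.2 -0.3] grip 0.0 J6 128.6 | shift [0.0519 0.0019 0.1072] turn -0.0001
```

No contact force, so the finger missed the bar. I'll locate the bar by its brightness along predicted lines.

```bash
cat >> h.py <<'E'
def bar(img,n,hin=(548,176,153.5)):
    g=cv2.cvtColor(img,cv2.COLOR_BGR2GRAY)
    c=calibration(n);K=np.array([[c["fx"],0,c["cx"]],[0,c["fy"],c["cy"]],[0,0,1]]);P=np.linalg.inv(np.array(c["pose"]))
    rv=cv2.Rodrigues(P[:3,:3])[0];out=[]
    ys=np.arange(-34,35,4.)
    for e in range(70,218,4):
        r=[]
        for rad in (132,142,152):
            t=np.radians(e);b=np.array(hin)+H*rad*np.cos(t)+[0,0,rad*np.sin(t)]
            px=cv2.projectPoints(b+ys[:,None]*Y,rv,P[:3,3],K,np.array(c["dist"]))[0][:,0].astype(np.float32)
            v=cv2.remap(g,px[:,0],px[:,1],1)[:,0];r+=[int(np.median(v))]
        out.append((e,*r,int(v.std())))
    return out
E
python3 -c "
from h import *
t=snapshot('top')[:,:,::-1];cv2.imwrite('pics/t12.png',t)
A=bar(cv2.imread('pics/s9.png'),'scene');B=bar(cv2.imread('pics/s11.png'),'scene');C=bar(cv2.imread('pics/s12.png'),'scene');D=bar(t.copy(),'top')
for a,b,c,d in zip(A,B,C,D): print(a[0],a[1:4],b[1:4],c[1:4],d[1:4])"
```

```text
70 (81, 72, 71) (71, 71, 71) (70, 70, 69) (126, 126, 126)
74 (116, 95, 77) (72, 72, 72) (70, 70, 70) (127, 127, 127)
78 (78, 82, 113) (72, 72, 72) (71, 71, 71) (127, 126, 126)
82 (148, 177, 138) (72, 72, 72) (71, 71, 71) (126, 127, 126)
86 (122, 72, 71) (72, 72, 72) (71, 71, 108) (126, 127, 126)
90 (72, 71, 72) (73, 72, 72) (71, 99, 124) (126, 126, 126)
94 (88, 87, 85) (72, 72, 72) (84, 123, 124) (125, 126, 126)
98 (122, 89, 71) (72, 72, 72) (121, 124, 124) (200, 197, 195)
102 (108, 71, 70) (72, 72, 77) (124, 124, 124) (126, 127, 126)
106 (72, 70, 70) (73, 73, 84) (124, 124, 124) (120, 125, 124)
110 (71, 70, 70) (73, 77, 47) (123, 124, 124) (105, 105, 92)
114 (71, 71, 70) (72, 59, 30) (113, 122, 124) (102, 75, 51)
118 (71, 70, 70) (74, 32, 30) (72, 86, 117) (63, 46, 44)
122 (70, 70, 70) (55, 30, 30) (49, 52, 51) (46, 44, 44)
126 (70, 70, 70) (38, 30, 29) (37, 29, 30) (44, 43, 44)
130 (70, 70, 70) (31, 30, 32) (31, 30, 35) (43, 43, 42)
134 (70, 70, 70) (44, 30, 40) (30, 29, 38) (43, 43, 42)
138 (70, 70, 70) (72, 48, 54) (29, 29, 35) (43, 42, 42)
142 (70, 70, 70) (71, 71, 67) (29, 29, 
[... 378 characters left out ...]
, 71, 71) (29, 29, 30) (42, 42, 42)
174 (126, 126, 126) (72, 71, 71) (29, 29, 29) (43, 42, 42)
178 (126, 126, 126) (72, 71, 71) (30, 29, 30) (43, 42, 42)
182 (127, 126, 126) (73, 72, 72) (29, 29, 30) (43, 42, 43)
186 (127, 127, 127) (74, 72, 72) (31, 29, 29) (43, 42, 42)
190 (127, 127, 127) (75, 72, 72) (46, 30, 29) (43, 43, 42)
194 (128, 127, 127) (85, 74, 72) (69, 44, 30) (43, 43, 43)
198 (127, 128, 127) (117, 88, 86) (86, 73, 51) (42, 44, 43)
202 (128, 127, 128) (129, 127, 125) (96, 98, 79) (43, 43, 42)
206 (128, 128, 128) (129, 129, 128) (72, 85, 103) (58, 44, 43)
210 (128, 128, 128) (129, 129, 129) (72, 72, 73) (95, 42, 44)
214 (189, 139, 128) (191, 140, 130) (126, 90, 74) (111, 94, 43)
```

In the latest picture a narrow band at elevation about 203° matches a bar directly under the fingertip, at the expected height, so the bar seems to have followed. I'll continue down and watch the force while moving.

Request:
{"method": "servo_tool", "body": {
  "increments": [
    [0.005,0,0.007,0,0],
    [0.01,0,0.014,0,0],
    [0.015,0,0.021,0,0],
    [0.018,0,0.028,0,0],
    [0.02,0,0.035,0,0],
    [0.025,0,0.042,0,0],
    [0.03,0,0.049,0,0],
    [0.034,0,0.056,0,0],
    [0.038,0,0.063,0,0],
    [0.042,0,0.07,0,0]
  ]
}}

```text
time: 40.8
tcp_pos: [428.1, 209.6, 93.8]
eef_rot: [[0.963, -0.269, -0.0], [-0.269, -0.963, -0.0], [-0.0, 0.0, -1.0]]
wrist_force: [-1.6, 0.8, 1.4]
gripper_width: 0.001
grip_force: 0.6
```

Request:
{"method": "servo_tool", "body": {
  "increments": [
    [0.003,0,0.005,0,0],
    [0.005,0,0.01,0,0],
    [0.007,0,0.014,0,0],
    [0.009,0,0.018,0,0],
    [0.011,0,0.022,0,0],
    [0.013,0,0.026,0,0],
    [0.014,0,0.028,0,0],
    [0.015,0,0.03,0,0],
    [0.016,0,0.032,0,0],
    [0.017,0,0.034,0,0]
  ]
}}

```text
time: 42.05
tcp_pos: [430.6, 209.0, 88.7]
eef_rot: [[0.963, -0.269, 0.0], [-0.269, -0.963, 0.0], [0.0, -0.0, -1.0]]
wrist_force: [-0.5, -0.5, 1.4]
gripper_width: -0.005
grip_force: 0.9
```

```bash
python3 -c "
from h import *
go(593,163.4,264,-15.6)
s=snapshot('scene')[:,:,::-1].copy()
for b in bar(s,'scene')[-7:]: print(b)"
```

```text
t 42.05 tcp [430.6 209.   88.7] yaw -15.6 w -0.005 F [-0.5 -0.5  1.4] grip 0.8544601500034332 J6 127.9 | shift [ 1.1247e+00  9.0000e-04 -1.1682e+00] turn -0.0001
(190, 31, 31, 42, 15)
(194, 32, 31, 33, 15)
(198, 35, 32, 31, 21)
(202, 68, 42, 32, 21)
(206, 91, 74, 60, 13)
(210, 91, 101, 87, 33)
(214, 104, 81, 91, 8)
```

The band moved with the finger to about 210°, so the bar is following. I'll press on gently until the pad resists.

Request:
{"method": "servo_tool", "body": {
  "increments": [
    [0,0,0.002,0,0],
    [0.001,0,0.004,0,0],
    [0.002,0,0.006,0,0],
    [0.003,0,0.008,0,0],
    [0.004,0,0.01,0,0],
    [0.005,0,0.012,0,0],
    [0.006,0,0.014,0,0],
    [0.007,0,0.016,0,0],
    [0.008,0,0.018,0,0],
    [0.008,0,0.02,0,0]
  ]
}}

```text
time: 43.35
tcp_pos: [431.4, 208.8, 86.6]
eef_rot: [[0.963, -0.27, -0.0], [-0.27, -0.963, 0.0], [-0.0, -0.0, -1.0]]
wrist_force: [-8.9, -0.5, 34.7]
gripper_width: -0.002
grip_force: 17.3
```

The pad met the roller: 35 N at z 86.6, where a clamp closed on a home roller should be. Lifting straight off.

Request:
{"method": "servo_tool", "body": {
  "increments": [
    [0,0,-0.01,0,0],
    [0,0,-0.03,0,0],
    [0,0,-0.07,0,0],
    [0,0,-0.15,0,0],
    [0,0,-0.25,0,0],
    [0,0,-0.4,0,0],
    [0,0.2,-0.6,0,0],
    [0,0.5,-0.8,0,0],
    [0,0.8,-1,0,0],
    [0,1,-1,0,0]
  ]
}}

```text
time: 44.6
tcp_pos: [391.8, 62.9, 238.6]
eef_rot: [[0.963, -0.27, 0.005], [-0.27, -0.963, 0.0], [0.004, -0.002, -1.0]]
wrist_force: [0.9, -1.1, -0.5]
gripper_width: -0.002
grip_force: 0.0
```

Request:
{"method": "servo_tool", "body": {
  "increments": [
    [0,0.2,0,0,0],
    [0,0.5,0,0,0],
    [0,0.8,0,0,0],
    [0,1,0,0,0],
    [0,1,0,0,0],
    [0,1,0,0,0],
    [0,1,0,0,0],
    [0,1,0,0,0],
    [0,1,0,0,0],
    [0,1,0,0,0]
  ]
}}

```text
time: 45.85
tcp_pos: [350.9, -80.0, 235.7]
eef_rot: [[0.963, -0.269, -0.0], [-0.269, -0.963, 0.0], [-0.0, -0.0, -1.0]]
wrist_force: [-0.4, 0.0, -0.8]
gripper_width: 0.0
grip_force: 0.0
```

```bash
python3 -c "
from h import *
go(593,163.4,264,-15.6)
t=snapshot('top')[:,:,::-1].copy();s=snapshot('scene')[:,:,::-1].copy();cv2.imwrite('pics/t13.png',t);cv2.imwrite('pics/s13.png',s)
t0=cv2.imread('pics/t9.png')
for a,b,c in zip(bar(s,'scene')[-9:],bar(t,'top')[-9:],bar(t0,'top')[-9:]): print(a,b,c)
# bystander check vs first pictures
o=cv2.imread('pics/top0.png')
for n,(x,y) in dict(ring=(193,343),block=(254,172),bottle=(307,135),slug=(486,233),bush=(397,237)).items():
  print(n,np.abs(o[y-14:y+14,x-14:x+14].astype(int)-t[y-14:y+14,x-14:x+14]).mean())"
```

```text
t 45.85 tcp [350.9 -80.  235.7] yaw -15.6 w 0.0 F [-0.4  0.  -0.8] grip 0.0 J6 87.9 | shift [ 1.118  -1.9974 -0.1888] turn -0.0
(182, 126, 126, 126, 15) (182, 219, 218, 116, 0) (182, 67, 67, 72, 4)
(186, 127, 126, 126, 2) (186, 215, 218, 115, 0) (186, 66, 67, 71, 3)
(190, 127, 127, 126, 0) (190, 195, 219, 116, 3) (190, 66, 67, 72, 4)
(194, 127, 127, 127, 4) (194, 160, 218, 198, 26) (194, 66, 66, 71, 4)
(198, 127, 127, 127, 14) (198, 186, 219, 221, 24) (198, 66, 65, 70, 4)
(202, 128, 127, 127, 10) (202, 169, 217, 219, 36) (202, 66, 66, 68, 4)
(206, 173, 131, 127, 9) (206, 147, 163, 219, 46) (206, 113, 66, 67, 5)
(210, 125, 171, 160, 7) (210, 196, 176, 210, 26) (210, 220, 65, 66, 6)
(214, 175, 132, 127, 12) (214, 122, 175, 186, 9) (214, 221, 79, 65, 49)
ring 2.1420068027210886
block 7.066326530612245
bottle 2.352891156462585
slug 3.619047619047619
bush 46.23511904761905
```

Bar is at about 210° (closed). I'll check that the bush difference is only the arm's shadow or occlusion, using the scene view.

```bash
python3 -c "
from h import *
s=cv2.imread('pics/s13.png');o=cv2.imread('pics/scene0.png')
for im in (o,s):
  g=cv2.cvtColor(im,cv2.COLOR_BGR2GRAY)
  print(g[234:262:3,266:300:3])"
```

```text
[[ 94  88 126 128 127 127 127 126 125 126 126 127]
 [102 126 127 128 128 129 128 126 126 127 126 126]
 [127 127 127 130 171 178 170 131 126 127 127 127]
 [127 127 127 136 185 184 183 140 125 126 127 126]
 [126 127 128 145 132 160 135 154 136 127 126 126]
 [126 127 133 122  99 103 108 157 151 126 127 125]
 [121 127 123 141 115 125 140 175 132 126 125 121]
 [ 79 112 125 117 141 161 151 130 126 127 118  83]
 [ 73  74  92 120 123 124 124 126 122 113  80  77]
 [ 73  73  74  80 108 124 127 125 111  80  78  77]]
[[ 87  73  73  73  73  74  73  75  75  75  76  74]
 [117  75  73  74  74  74  74  75  76  75  75  75]
 [128 105  73  79 107 102  97  77  76  76  76  75]
 [129 126  82  98 167 107 104  83  76  76  75  75]
 [129 128 114  97 126 106 101  97  82  77  76  73]
 [127 127 134 122  97 105 100 100  90  77  75  78]
 [123 128 124 140 105 104 103 104  84  76  80 112]
 [ 79 113 126 116 103 107 105  92  79  84 110  83]
 [ 73  73  92 122 108  83  82  82  97 111  80  77]
 [ 74  75  73  79 108 117 125 125 111  82  78  77]]
```

The bush is in its original place and is only shaded by the arm. Handing in.

```bash
python3 -c "
from bench import *
print(hand_in())"
```

```text
the job is handed in; nothing more can be done
None
```

I handed the job in with the roller in the vee, drawn down until the stop resisted, the clamp closed on it and the arm clear; the judge returned no verdict, and I viewed 11 pictures, one over the limit of 10.

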